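# Close the glaze jar on the pastry bench

### The job

The amber jar has just been filled: lift the funnel out of its mouth and stand it upright in the baking tray. Then fetch the jar's own lid, the smaller of the two on the wooden board, set it on the neck, turn it backwards (counter-clockwise from above) until you feel it drop over the start of the thread, and screw it down clockwise until it is fully tight. Leave everything else standing where it is.

Things in the scene. Friction and masses are not known exactly. Their poses are not given: they have to be found in the camera images.
- jar: amber glass jar, 104 mm across, 170 mm tall, fixed in a black rubber ring (132 mm across, 16 mm high). Origin: centre of underside, z up its axis. Body up to 98 mm, shoulder to 126 mm, above it a neck 47.6 mm across (bore 39 mm; the rim's edge tapers to 44 mm over 4 mm) with a raised three-start right-hand thread 60 mm across
- jar_start0 (a point): centre of the jar's rim, on the axis, 170 mm above the worktop; x points to one of the three thread starts, z up. Each thread is 2.5 mm thick; its upper face starts 6.8 mm under the rim and runs down clockwise (seen from above) 22.5 mm a turn for 200 degrees; neighbouring threads are 7.5 mm apart in height
- jar_start1 (a point): same point, x to the second thread start, 120 degrees counter-clockwise from the first. Set on the neck, the lid's lugs rest on the threads; turned backwards it climbs along them and, when the lugs are 6 degrees counter-clockwise of the starts, drops 7.5 mm if free or pushed down lightly (2 to 5 N)
- jar_start2 (a point): same point, x to the third thread start, at 240 degrees. From the drop the lid screws down clockwise: its inside meets the rim with the lugs 75 degrees clockwise of the starts, and it stops turning, tight, at 108 to 118 degrees (about 0.5 Nm)
- lid: the jar's lid: white ribbed plastic screw lid, 69 mm across (70 over the ribs), 24 mm tall, about 70 g, lying right side up on the board. Origin: centre of its underside (lower edge of the skirt), z up. Top 5 mm thick; inside 64.4 mm across, 19 mm deep. Tight on the jar, its lower edge is 19 mm under the rim (151 mm above the worktop)
- lid_lug (a point): lug on the lid's +x side, 28 mm from its axis at its lower edge: one of three, 120 degrees apart, 6 mm wide and 3 mm high, pointing inwards from the skirt's lower edge to a 52.4 mm circle. Three short grey bars on the lid's top show where they are
- big_lid: bystander: another jar's lid of the same kind, 84 mm across, 22 mm tall, on the board; origin centre of underside
- funnel: white plastic jam funnel, about 110 g: spout 36 mm across and 28 mm long, a flat flange 55 mm across that rests on the jar's rim, then a cone 105 mm across at the top; 77 mm tall. Origin: centre of the spout's lower end, z up. A level tab handle, 16 mm wide and 12 mm thick, sticks out along +x, 50 to 92 mm from the axis. It stands by itself on its spout
- funnel_grip (a point): middle of the funnel's tab handle, 74 mm from the axis along +x, 71 mm above the spout's end
- tray: fixed aluminium baking tray, 300 mm (x) by 220 mm (y), rim 22 mm high (25 mm with its bead), floor 3 mm thick. Origin: centre of its underside. It lies on one side of the jar and the board on the other; which side changes
- board: fixed wooden board, 310 mm (x) by 230 mm (y), 20 mm thick; origin centre of its underside; the lid, the big lid, the cutter and the ramekin stand on it in any order
- cutter: bystander: round steel pastry cutter, 81 mm across, 45 mm tall, on the board; origin centre of underside
- ramekin: bystander: white ceramic cup, 84 mm across, 45 mm tall, on the board; origin centre of underside
- tray_cup: bystander: white ceramic cup, 80 mm across, 50 mm tall, standing in the tray; origin centre of underside
- oil_bottle: bystander: slim green bottle, 60 mm across, 245 mm tall, standing beside the jar; origin centre of underside
- rolling_pin: bystander: wooden rolling pin, 54 mm thick, 438 mm long along its x, lying on the worktop beyond the jar; origin under its middle
Things that resemble listed ones, but are neither listed nor needed, are in the scene too. Leave any black or yellow look-alike of the lid alone.

How it is judged:
By the outcome, as a careful person would: the job done as asked, in the order asked, and still so for the second after the job is handed in, with the robot touching nothing.
It also fails if it takes over 70 s, if anything falls off the work surface, if the arm or the gripper's body presses on something with over 40 N, if the wrist force passes 120 N, or if a joint passes its speed limit or range.

### The arm

A 6-joint arm with a two-finger parallel gripper is mounted at the origin on the work surface. World frame = base frame: x ahead of the robot, y to its left, z up, the work surface at z = 0. Lengths are in mm, angles in rad, forces in N, time in s.
With the tool pointing down it reaches from about 350 to 1000 mm from the base axis. Payload 7.1 kg.
Tool frame: the origin (TCP) lies at the very end of the fingers, on their centre line; the grasp point (between the pads) lies 19 mm behind it; z points along the fingers, y is the line along which they close (so a half turn about z gives the same grasp; the last joint's range is limited). The gripper opens to 85 mm and grips with 20 to 120 N. Pads are 22 mm wide; open, the fingers measure 114 mm over their backs; the gripper's body (76 mm by 85 mm) begins 54 mm behind the grasp point. The pads swing forward as they close: fully open they stand 13 mm farther back than shut.
Start: joints at [1.234, 0.423, 1.63, -0, 1.089, -0.019], TCP at [195.266, 593.697, 231.319] pointing down, gripper open.
Joint ranges: [-3, 3], [-0.9, 2.11], [0.09, 2.58], [-1.31, 4.45], [0.11, 2.69], [-2.54, 2.54]. Speed limits (rad/s): [2.39, 2.39, 3.01, 3.14, 3.14, 3.14].

### API

Orientations are given as a unit quaternion [w, x, y, z].
In Python, from plant import robot, vision gives the robot as it stands. The module is installed in compiled form; this text tells all that it offers.
- The arm moves only by the tool drive_tool, never from a script. Its argument "commands" is a list of rows, each a list of 2 entries, a list of its own where there are three numbers: the shift along the world's x, y, z in cm, then the turn, a rotation vector about the world's x, y, z in rad. A call has 1 to 10 rows; each row is the pose to reach, as a shift and turn from the pose commanded when the call began; what a row does not reach only later rows make up. A row lasts 1/8 s, in which the tool goes at most 62.5 mm and 10.7 degrees, less where a joint would pass 70% of its speed; a pose out of reach is approached as far as the arm can. A call with a gripper value outside its range is refused whole. "claw" is the closure in counts, from 0 (fully open) to 255 (shut), set as the call begins (left out, the last holds). The fingers move at their own pace and stop on an object; "force" is the grip in N (left out, the last holds). Time passes only in rows, so rows that repeat a pose let the fingers close. It gives the time, the measured TCP pose, the force, the opening and the grip force at its end, in the units of the state.
- robot.read_state(): the state, without advancing time (a new reading comes with each control period).
- vision.camera(name): name is "scene" or "top" or "wrist"; returns the picture (420x560x3 uint8, red, green, blue); there is no depth.
- vision.camera_model(name): a dict with "mtx" (3x3 intrinsics, pixels), "k1" (the pictures are not rectified: a ray, as slopes to the right and down, at radius r is drawn at 1 + k1 r^2 times it, then the intrinsics apply), "eye" and "attitude" of the camera in the world; the wrist camera has in their place "hand_eye" (4x4, takes a point from camera to tool coordinates, whose origin is the TCP and whose axes are the flange's). Camera axes: x right, y up, looking along -z (the intrinsics and any distortion apply to the point x, -y, -z); pixel columns grow to the right and rows downward; lengths in mm; the calibration is good to about 2 mm. A picture is of the moment at which its call begins: read the wrist's pose just before it. camera_model takes no time and is no camera call.
- robot.sign_off(): hands the job in; it is judged then, once.
The state is a dict: "t": time; "joint_positions": joint angles; "dq": joint speeds; "tau": joint torques, N m; "position": TCP position; "ee_rot": TCP orientation; "ft_force": force on the tool from outside, world axes, zero at the start; "ft_torque": the same for the moment, N m; "grip_width": opening from 0.0 (shut) to 1.0 (fully open); "grip_force": force on a finger pad.
Only numpy, scipy, OpenCV 4.12 (cv2) and the standard library are available. Lean on these libraries where they do the work, as an engineer would, in place of code of your own. Each camera call takes 0.05 s, during which the arm holds its last target. There are 200 camera calls.

## Working session

There is one attempt and no reset: what is moved stays moved. The work goes in short steps, Python scripts to look and compute and a tool call to move; the robot and the scene stay as the last step left them, time stands still between calls to the robot, and variables do not carry over. Pictures are saved under pics/ and viewed, at most 10 in all, crops included, and the job is handed in when it is done.

Besides the shell and the picture viewer there is one more tool, called after "Request:" as a command line: name --argument value ..., lists and objects as JSON in quotes. drive_tool: Moves the arm, as the interface text tells. Its arguments: {"type":"object","properties":{"commands":{"type":"array"},"claw":{"type":"number"},"force":{"type":"number"}},"required":["commands"]}

```bash
mkdir -p pics; cat > h.py <<'E'
import numpy as np, cv2
from plant import robot, vision
from scipy.spatial.transform import Rotation as R
def grab(n):
    s=robot.read_state(); im=vision.camera(n); return s,im
def save(im,f): cv2.imwrite('pics/'+f,cv2.cvtColor(im,cv2.COLOR_RGB2BGR))
def pose(n,s=None):
    m=vision.camera_model(n)
    if n=='wrist':
        T=np.array(m['hand_eye']);q=s['ee_rot'];Rt=R.from_quat([q[1],q[2],q[3],q[0]]).as_matrix()
        return m,Rt@T[:3,3]+np.array(s['position']),Rt@T[:3,:3]
    a=np.array(m['attitude'])
    A=a if a.shape==(3,3) else R.from_quat([a[1],a[2],a[3],a[0]]).as_matrix()
    return m,np.array(m['eye']),A
def ray(n,uv,s=None):
    m,e,A=pose(n,s);K=np.array(m['mtx']);d=np.linalg.inv(K)@[uv[0],uv[1],1]
    x=d[:2].copy()
    for _ in range(20): x=d[:2]/(1+m['k1']*(x@x))
    return e,A@np.array([x[0],-x[1],-1])
def plane(n,uv,z,s=None):
    e,d=ray(n,uv,s);return e+d*(z-e[2])/d[2]
def proj(n,P,s=None):
    m,e,A=pose(n,s);c=A.T@(np.array(P)-e);x=np.array([c[0],-c[1]])/-c[2];x=x*(1+m['k1']*(x@x))
    return (np.array(m['mtx'])@[x[0],x[1],1])[:2]
E
python3 - <<'E'
from h import *
for n in('scene','top','wrist'):
    s,im=grab(n);save(im,n+'0.png');print(vision.camera_model(n))
a=[cv2.imread(f'pics/{n}0.png') for n in('scene','top')]
print(robot.read_state())
E
```

```text
{'mtx': array([[394.98110948,   0.        , 282.33010099],
       [  0.        , 394.98110948, 207.63982921],
       [  0.        ,   0.        ,   1.        ]]), 'k1': -0.1025494750898914, 'eye': array([ 900.68934218, -611.52761885, 1186.21500489]), 'attitude': array([0.92315576, 0.26494902, 0.07885056, 0.267148  ])}
{'mtx': array([[398.22501867,   0.        , 276.70601162],
       [  0.        , 398.22501867, 208.36345106],
       [  0.        ,   0.        ,   1.        ]]), 'k1': -0.05616529944839395, 'eye': array([ 404.13868239,  -85.30074616, 1381.40830997]), 'attitude': array([-0.69917523, -0.04768303,  0.03659286,  0.71241932])}
{'mtx': array([[365.39886039,   0.        , 277.76864632],
       [  0.        , 365.39886039, 201.96258797],
       [  0.        ,   0.        ,   1.        ]]), 'k1': -0.08764965654554809, 'hand_eye': array([[-7.12897980e-04,  9.64438423e-01,  2.64306678e-01,
         6.82302032e+01],
       [ 9.99999727e-01,  6.36409196e-04,  3.75020050e-04,
         1.49269932e-01],
       [ 1.93476545e-04,  2.64306873e-01, -9.64438614e-01,
        -1.43009257e+02],
       [ 0.00000000e+00,  0.00000000e+00,  0.00000000e+00,
         1.00000000e+00]])}
{'t': 0.15, 'joint_positions': array([ 1.23399755e+00,  4.23702704e-01,  1.63052421e+00,  8.13539892e-06,
        1.08858366e+00, -1.89479511e-02]), 'dq': array([ 0.0005477 , -0.00194993, -0.00387633,  0.00033338,  0.00074114,
       -0.00088721]), 'tau': array([ 3.17826243e-05, -5.57762504e+01, -2.82016665e+01, -3.15611192e-05,
        4.79170878e-03,  5.61197237e-05]), 'position': array([195.12861234, 593.30493195, 230.69706794]), 'ee_rot': array([-1.11292958e-04,  1.58259087e-01,  9.87397433e-01, -5.98712257e-04]), 'ft_force': array([-0.94212194, -0.94882065,  0.43039885]), 'ft_torque': array([-0.00030894,  0.02305619,  0.00178462]), 'grip_force': 0.0, 'grip_width': 1.0038158878152805}
```

View pics/top0.png

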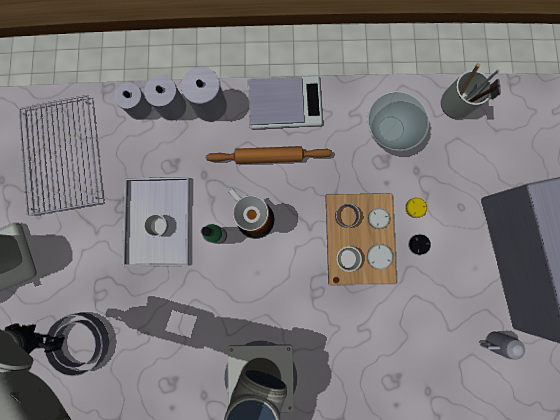

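View pics/scene0.png

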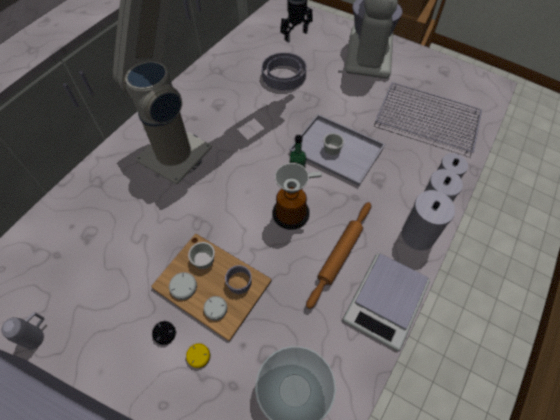

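The top view shows the jar with the funnel at (252,214), its handle pointing up-left to about (233,194), the oil bottle at (212,233), the tray at (158,222) with its cup at (157,226), and the board at (361,238). There are two white lids on the board, at (378,218) and (380,256). The smaller one is (378,218). The yellow (416,207) and black (419,244) look-alikes are off the board. I'll confirm the lid in an enlarged crop while measuring.

```bash
python3 - <<'E'
from h import *
im=cv2.cvtColor(cv2.imread('pics/top0.png'),cv2.COLOR_BGR2RGB)
a=cv2.resize(im[180:296,320:404],None,fx=5,fy=5,interpolation=cv2.INTER_CUBIC)
b=cv2.resize(im[180:244,200:284],None,fx=4.5,fy=5,interpolation=cv2.INTER_CUBIC)
c=np.zeros((580,800,3),np.uint8);c[:580,:420]=a;c[:320,420:798]=b;save(c,'crop1.png')
hsv=cv2.cvtColor(im,cv2.COLOR_RGB2HSV)
for nm,n,uv,z in [('lid','top',(378,218),44),('big','top',(380,256),42),('cutter','top',(348,215),65),('ram','top',(349,259),65),('trcup','top',(158,226),53),('funnel','top',(250.5,213),219),('grip','top',(232.5,194),213),
 ('bottle','top',(208,234),245),('tr00','top',(127,180),25),('tr11','top',(192,264),25),
 ('lidS','scene',(215,307),44),('bigS','scene',(182,285),42),('funS','scene',(291.5,178),219),('gripS','scene',(317,177),213),('cupS','scene',(334,142),53),('pin','top',(270,155),54),('botS','scene',(297,140),245)]:
    print(nm,plane(n,uv,z).round(1))
E
```

```text
lid [ 525.1 -406.6   44. ]
big [ 397.8 -407.9   42. ]
cutter [ 535.2 -302.3   65. ]
ram [ 390.2 -300.1   65. ]
trcup [511.5 336.   53. ]
funnel [531.4   9.  219. ]
grip [590.   62.6 213. ]
bottle [470.4 129.6 245. ]
tr00 [677.6 458.6  25. ]
tr11 [382.2 225.8  25. ]
lidS [ 530.7 -410.3   44. ]
bigS [ 401.9 -409.8   42. ]
funS [539.6   3.4 219. ]
gripS [601.4  52.1 213. ]
cupS [525.2 339.6  53. ]
pin [747.5 -46.2  54. ]
botS [485.9 123.1 245. ]
```

View pics/crop1.png

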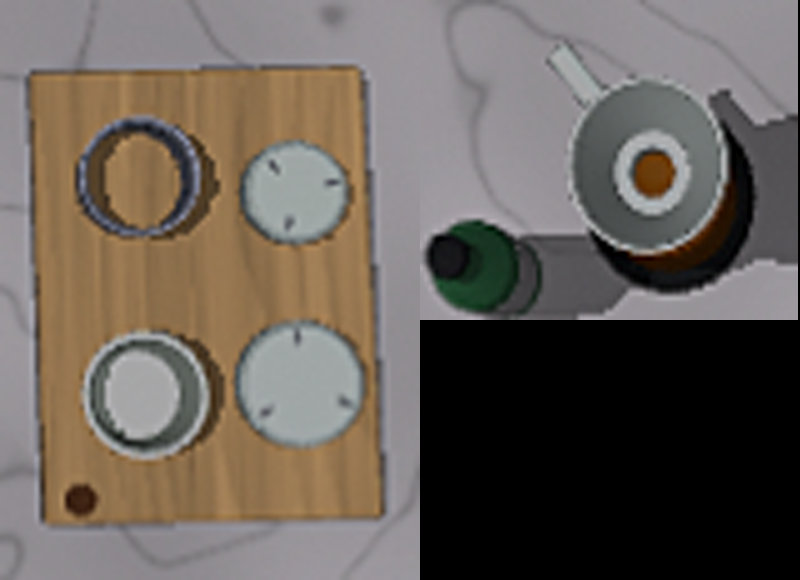

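The crop confirms it: the white lid at (378.6,218) is about 22 px across, against about 26 px for the one at (380,256). So it is the smaller of the two, and its three bars are visible. The funnel centre is (250.7,213) and the handle tip is (230,190). Next I move over the handle for a close look.

Request:
drive_tool --commands '[[[40,-53.5,11],[0,0,-2.1]],[[40,-53.5,11],[0,0,-2.1]],[[40,-53.5,11],[0,0,-2.1]],[[40,-53.5,11],[0,0,-2.1]],[[40,-53.5,11],[0,0,-2.1]],[[40,-53.5,11],[0,0,-2.1]],[[40,-53.5,11],[0,0,-2.1]],[[40,-53.5,11],[0,0,-2.1]],[[40,-53.5,11],[0,0,-2.1]],[[40,-53.5,11],[0,0,-2.1]]]' --claw 120

```text
t: 1.4
position: [565.4, 97.9, 333.1]
ee_rot: [-0.0, 0.891, 0.454, 0.0]
ft_force: [-0.0, 0.9, -0.4]
grip_width: 0.53
grip_force: 0.0
```

Request:
drive_tool --commands '[[[0,0,0],[0,0,0]],[[0,0,0],[0,0,0]]]'

```text
t: 1.65
position: [564.0, 99.7, 332.3]
ee_rot: [-0.0, 0.89, 0.457, -0.001]
ft_force: [-0.6, 1.1, 0.5]
grip_width: 0.531
grip_force: 0.0
```

```bash
python3 - <<'E'
from h import *
import pickle
s,im=grab('wrist');save(im,'w1.png');pickle.dump(s,open('w1.pkl','wb'));print(s['position'],s['joint_positions'])
E
```

```text
[564.00598714  99.72174352 332.27359703] [1.53998845e-01 2.45313715e-01 1.64380658e+00 4.48337514e-04
 1.25383718e+00 7.75663524e-01]
```

View pics/w1.png

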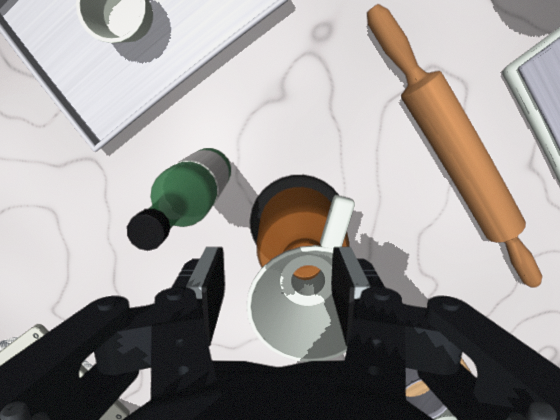

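The wrist view shows the handle with its tip at about (344,199) and its root at (331,247). The funnel cone is centred near (308,303), and the jar shoulder and ring are behind it.

```bash
python3 - <<'E'
from h import *
import pickle
s=pickle.load(open('w1.pkl','rb'))
im=cv2.imread('pics/w1.png')
h=cv2.cvtColor(im,cv2.COLOR_BGR2HSV)
print(h[225,337],h[300,270],h[200,300],h[230,400],h[290,306])
for uv in [(344,199),(337,223),(331,247),(335,198),(353,203),(250,305),(303,358),(290,250)]: print(uv,plane('wrist',uv,219,s).round(1))
# circle fit of left rim edge: points on outer edge
pts=np.array([plane('wrist',uv,219,s)[:2] for uv in[(250,305),(255,280),(265,264),(290,250),(256,330),(270,346),(303,358),(285,354)]])
A=np.c_[2*pts,np.ones(len(pts))];x=np.linalg.lstsq(A,(pts**2).sum(1),rcond=None)[0];print(x[:2],np.sqrt(x[2]+x[:2]@x[:2]))
E
```

```text
[ 60   3 243] [ 69  13 142] [ 14 174  79] [  0   3 230] [ 64  14 129]
(344, 199) [601.   71.3 219. ]
(337, 223) [586.8  58.8 219. ]
(331, 247) [572.6  45.4 219. ]
(335, 198) [596.1  75.7 219. ]
(353, 203) [604.7  64.9 219. ]
(250, 305) [493.   41.4 219. ]
(303, 358) [498.5 -25.3 219. ]
(290, 250) [546.1  61.6 219. ]
[534.128299    11.60422306] 51.67479255563857
```

Request:
drive_tool --commands '[[[2.45,-4.0,-3],[0,0,-0.216]],[[2.45,-4.0,-5],[0,0,-0.216]],[[2.45,-4.0,-9],[0,0,-0.216]],[[2.45,-4.0,-13.5],[0,0,-0.216]],[[2.45,-4.0,-13.9],[0,0,-0.216]],[[2.45,-4.0,-13.9],[0,0,-0.216]],[[2.45,-4.0,-13.9],[0,0,-0.216]]]'

```text
t: 2.58
position: [590.2, 60.4, 195.9]
ee_rot: [0.0, 0.933, 0.359, 0.002]
ft_force: [1.0, -0.4, -0.4]
grip_width: 0.529
grip_force: 0.0
```

Request:
drive_tool --commands '[[[0,0,0],[0,0,0]],[[0,0,0],[0,0,0]],[[0,0,0],[0,0,0]],[[0,0,0],[0,0,0]],[[0,0,0],[0,0,0]]]' --claw 255 --force 60

```text
t: 3.2
position: [589.8, 59.9, 194.5]
ee_rot: [0.0, 0.934, 0.358, 0.001]
ft_force: [1.6, 1.5, 6.0]
grip_width: 0.175
grip_force: 59.3
```

Request:
drive_tool --commands '[[[0,0,1.5],[0,0,0]],[[0,0,3.5],[0,0,0]],[[0,0,6],[0,0,0]],[[0,0,8],[0,0,0]],[[2,2,8],[0,0,0]],[[5,7,8],[0,0,0]],[[7,12,8],[0,0,0]],[[8,17,8],[0,0,0]],[[8,21,8],[0,0,0]],[[8.5,25,8],[0,0,0]]]'

```text
t: 4.45
position: [673.5, 310.9, 273.9]
ee_rot: [0.0, 0.934, 0.358, -0.001]
ft_force: [-0.2, 0.1, -0.8]
grip_width: 0.174
grip_force: 58.5
```

```bash
python3 - <<'E'
from h import *
s,im=grab('top');s,im2=grab('scene');save(np.hstack([cv2.resize(im[120:300,60:340],None,fx=1.4,fy=1.6),cv2.resize(im2[80:260,200:480],None,fx=1.4,fy=1.6)]),'t2.png');print(s['position'],s['ft_force'])
E
```

```text
[673.52248296 315.9918228  273.84128442] [-0.95543737  1.8637409  -0.4226152 ]
```

View pics/t2.png

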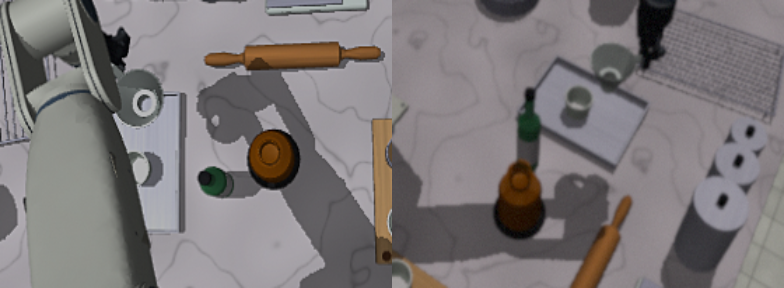

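The funnel hangs level from the gripper over the tray, clear of the bottle and the cup, and the jar's mouth is open. Lowering it now.

Request:
drive_tool --commands '[[[0.3,3,-4],[0,0,0]],[[0.3,3,-9],[0,0,0]],[[0.3,3,-14],[0,0,0]],[[0.3,3,-19],[0,0,0]],[[0.3,3,-21],[0,0,0]],[[0.3,3,-21.5],[0,0,0]],[[0.3,3,-21.7],[0,0,0]],[[0.3,3,-21.8],[0,0,0]],[[0.3,3,-21.8],[0,0,0]]]'

```text
t: 5.68
position: [677.7, 340.1, 57.4]
ee_rot: [-0.0, 0.934, 0.358, 0.001]
ft_force: [0.8, 0.9, -0.8]
grip_width: 0.176
grip_force: 58.5
```

Request:
drive_tool --commands '[[[0,0,-0.1],[0,0,0]],[[0,0,-0.15],[0,0,0]],[[0,0,-0.15],[0,0,0]]]'

```text
t: 6.05
position: [678.0, 340.4, 55.6]
ee_rot: [-0.0, 0.934, 0.358, 0.001]
ft_force: [1.1, 1.2, 5.2]
grip_width: 0.175
grip_force: 59.4
```

Request:
drive_tool --commands '[[[0,0,0],[0,0,0]],[[0,0,0],[0,0,0]],[[0,0,0],[0,0,0]],[[0,0,0],[0,0,0]]]' --claw 140

```text
t: 6.55
position: [676.9, 339.7, 54.1]
ee_rot: [0.0, 0.934, 0.358, -0.0]
ft_force: [0.5, -0.3, 0.3]
grip_width: 0.451
grip_force: 0.0
```

Request:
drive_tool --commands '[[[0,0,3],[0,0,0]],[[0,0,8],[0,0,0]],[[0,0,14],[0,0,0]],[[0,0,20],[0,0,0]],[[0,0,26],[0,0,0]],[[-2,-6,28],[0,0,0]],[[-4,-12,29],[0,0,0]],[[-5,-18,29],[0,0,0.18]],[[-6,-24,29],[0,0,0.36]],[[-7,-30,29],[0,0,0.54]]]'

```text
t: 7.8
position: [606.5, 38.8, 344.6]
ee_rot: [0.0, 0.803, 0.596, 0.0]
ft_force: [0.8, 0.3, -0.5]
grip_width: 0.45
grip_force: 0.0
```

```bash
python3 - <<'E'
from h import *
import pickle
s,im=grab('wrist');save(im,'w2.png');pickle.dump(s,open('w2.pkl','wb'))
s2,im2=grab('top');s2,im3=grab('scene');save(im2,'top2.png');save(im3,'scene2.png')
print(s['position'],s['joint_positions'])
o=np.zeros((420,760,3),np.uint8);o[:,:560]=im;o[:200,560:]=cv2.resize(im2[160:280,90:210],(200,200));o[205:405,560:]=cv2.resize(im3[80:200,290:410],(200,200))
save(o,'v3.png')
E
```

```text
[606.52312566  38.77407452 344.64178329] [ 4.43125801e-02  2.91404413e-01  1.55407252e+00 -1.09770741e-04
  1.29556068e+00  3.38202522e-01]
```

View pics/v3.png

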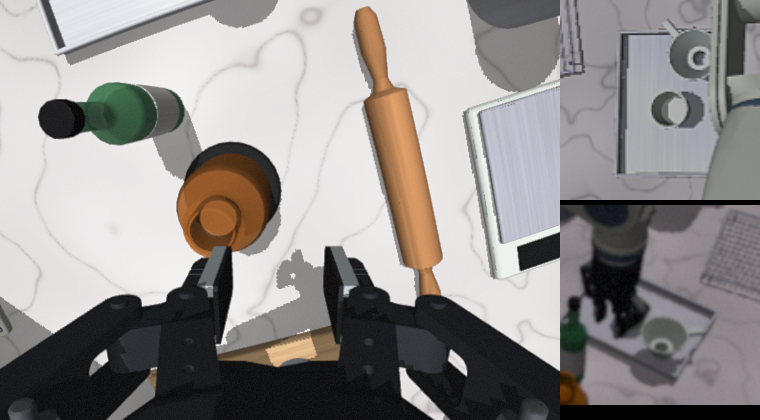

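The funnel stands upright in the tray beside the cup. The jar's open mouth is at about (215,232) and its shoulder at (228,205). Next I move over the jar to measure its axis.

Request:
drive_tool --commands '[[[-3.5,-1.5,0],[0,0,0.16]],[[-7.2,-2.9,-3],[0,0,0.31]],[[-7.2,-2.9,-6],[0,0,0.31]],[[-7.2,-2.9,-6],[0,0,0.31]],[[-7.2,-2.9,-6],[0,0,0.31]]]' --claw 0

```text
t: 8.57
position: [536.4, 12.4, 285.4]
ee_rot: [0.0, 0.703, 0.711, 0.001]
ft_force: [-0.5, -0.1, 0.0]
grip_width: 0.999
grip_force: 0.0
```

```bash
python3 - <<'E'
from h import *
import pickle
s,im=grab('wrist');save(im,'w3.png');pickle.dump(s,open('w3.pkl','wb'));print(s['position'],s['joint_positions'])
u,v=proj('wrist',[534,10,165],s).astype(int);print(u,v)
c=im[max(0,v-110):v+90,u-140:u+140];save(cv2.resize(c,None,fx=2.8,fy=2.8,interpolation=cv2.INTER_CUBIC),'w3c.png');print(u-140,max(0,v-110))
E
```

```text
[536.36517733  12.37170149 285.441811  ] [ 7.91146983e-04  2.30320636e-01  1.77440640e+00  1.73512375e-04
  1.13537238e+00 -9.49054790e-03]
276 198
136 88
```

View pics/w3c.png

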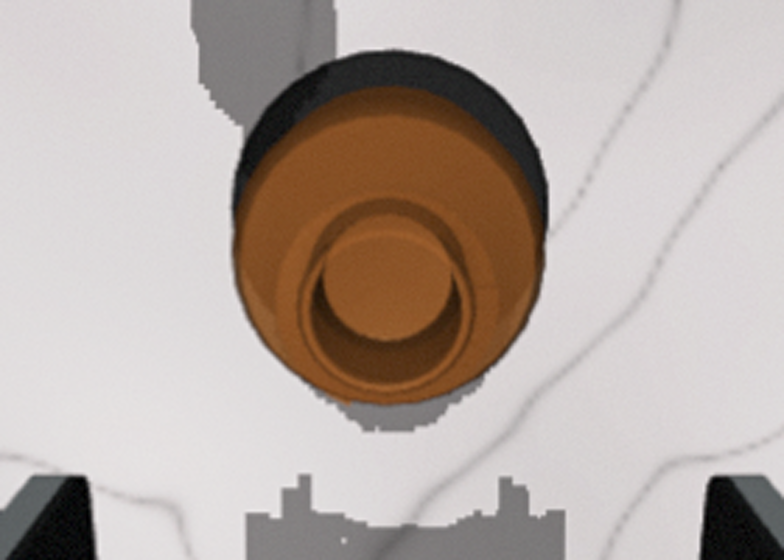

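The crop shows the bore centred at about (388,308) in the crop, which is (274.6,198) in the picture. The threads are too faint to locate, so I'll find the drop by feel.

```bash
python3 - <<'E'
from h import *
import pickle
s=pickle.load(open('w3.pkl','rb'))
f=lambda x,y:(136+x/2.8,88+y/2.8)
for p in [(388,308),(311,308),(467,308),(388,385),(388,396),(299,308),(477,308)]: print(p,plane('wrist',f(*p),170,s).round(1))
# ring: ends at z=0..16, outer radius 66: left/right/top extremes
for p in [(234,200),(548,200),(391,50)]: print(p,plane('wrist',f(*p),16,s).round(1))
E
```

```text
(388, 308) [532.9  11.9 170. ]
(311, 308) [512.8  11.7 170. ]
(467, 308) [553.5  12.1 170. ]
(388, 385) [533.   -9.3 170. ]
(388, 396) [533.  -12.4 170. ]
(299, 308) [509.6  11.7 170. ]
(477, 308) [556.1  12.1 170. ]
(234, 200) [469.1  16.3  16. ]
(548, 200) [596.7  17.4  16. ]
(391, 50) [532.4  76.1  16. ]
```

Request:
drive_tool --commands '[[[0,-6,0],[0,0,0]],[[0,-12,0],[0,0,0]],[[0,-18,-1],[0,0,0]],[[0,-24,-3],[0,0,0]],[[0,-30,-5],[0,0,0]],[[-0.5,-36,-7],[0,0,0]],[[-0.8,-42,-9],[0,0,0]],[[-0.8,-42,-10.5],[0,0,0]],[[-0.8,-42,-10.5],[0,0,0]]]'

```text
t: 9.75
position: [526.9, -407.8, 178.3]
ee_rot: [-0.001, 0.704, 0.71, 0.0]
ft_force: [-0.5, 0.8, 0.7]
grip_width: 0.998
grip_force: 0.0
```

```bash
python3 - <<'E'
from h import *
import pickle
s,im=grab('wrist');pickle.dump(s,open('w4.pkl','wb'));save(im,'w4.png');print(s['position'],s['joint_positions'])
u,v=proj('wrist',[528,-408,44],s).astype(int);print(u,v)
y0=max(0,v-110);x0=u-140
c=im[y0:y0+200,x0:x0+280];save(cv2.resize(c,None,fx=2.8,fy=2.8,interpolation=cv2.INTER_CUBIC),'w4c.png');print(x0,y0)
g=cv2.cvtColor(im,cv2.COLOR_RGB2HSV);m=((g[...,1]<45)&(g[...,2]>90)).astype(np.uint8)
m=cv2.morphologyEx(m,cv2.MORPH_CLOSE,np.ones((5,5)))
cs,_=cv2.findContours(m,cv2.RETR_EXTERNAL,cv2.CHAIN_APPROX_NONE)
for c in cs:
    if cv2.pointPolygonTest(c,(float(u),float(v)),False)>0:
        P=np.array([plane('wrist',p[0],42,s)[:2] for p in c]);(cx,r)=cv2.minEnclosingCircle(P.astype(np.float32))[:2];print(cx,r,cv2.contourArea(c))
E
```

```text
[ 526.92443705 -407.83931061  178.3476323 ] [-6.76708312e-01  5.42159133e-01  1.56764257e+00  4.20569907e-04
  1.03415540e+00 -6.86101698e-01]
281 191
141 81
(525.0978393554688, -408.1796569824219) 35.66381072998047 5880.0
```

View pics/w4c.png

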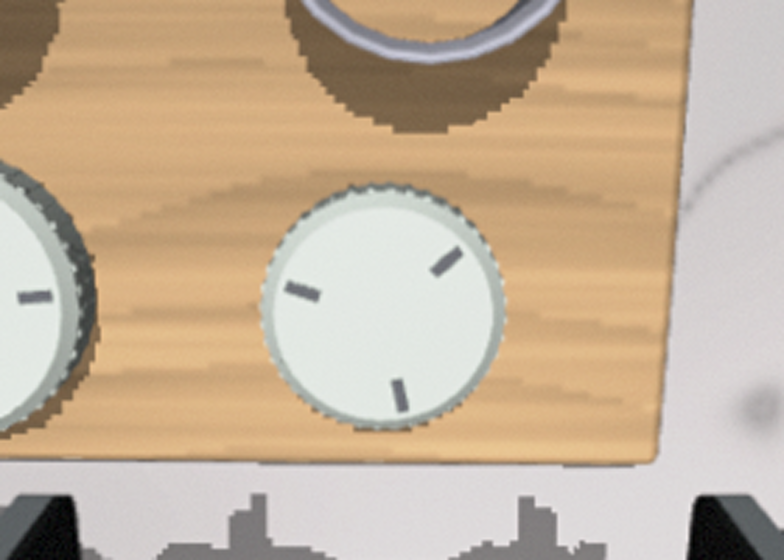

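The crop shows the small lid centred at (384,308) with radius 35.7 mm and bars at about 41° (mod 120°). There are free gaps on both sides along x. Descending with care.

Request:
drive_tool --commands '[[[-0.18,0,-5],[0,0,0]],[[-0.18,0,-10],[0,0,0]],[[-0.18,0,-13.5],[0,0,0]],[[-0.18,0,-14.5],[0,0,0]],[[-0.18,0,-15],[0,0,0]],[[-0.18,0,-15.2],[0,0,0]],[[-0.18,0,-15.4],[0,0,0]],[[-0.18,0,-15.4],[0,0,0]]]'

```text
t: 10.8
position: [525.7, -408.7, 26.1]
ee_rot: [0.0, 0.704, 0.711, 0.0]
ft_force: [0.5, 0.4, -0.6]
grip_width: 0.995
grip_force: 0.0
```

```bash
python3 - <<'E'
from h import *
s,im=grab('scene');print(s['position'],s['ft_force'])
save(cv2.resize(im[220:350,140:290],None,fx=4,fy=4,interpolation=cv2.INTER_CUBIC),'s5.png')
E
```

```text
[ 525.67489925 -408.65449136   26.07133674] [ 0.50200724  0.38812337 -0.59906535]
```

Request:
drive_tool --commands '[[[0,0,-0.2],[0,0,0]],[[0,0,-0.4],[0,0,0]],[[0,0,-0.6],[0,0,0]],[[0,0,-0.7],[0,0,0]],[[0,0,-0.7],[0,0,0]]]'

```text
t: 11.48
position: [525.4, -408.3, 18.2]
ee_rot: [-0.0, 0.704, 0.711, -0.0]
ft_force: [-0.8, 0.3, 1.0]
grip_width: 1.001
grip_force: 0.0
```

Request:
drive_tool --commands '[[[0,0,-0.2],[0,0,0]],[[0,0,-0.3],[0,0,0]]]'

```text
t: 11.72
position: [525.4, -408.4, 15.3]
ee_rot: [-0.0, 0.704, 0.711, -0.0]
ft_force: [0.4, 0.1, 0.6]
grip_width: 0.999
grip_force: 0.0
```

Request:
drive_tool --commands '[[[0,0,0],[0,0,0]],[[0,0,0],[0,0,0]],[[0,0,0],[0,0,0]],[[0,0,0],[0,0,0]]]' --claw 255 --force 80

```text
t: 12.22
position: [525.8, -408.7, 16.0]
ee_rot: [0.0, 0.704, 0.711, 0.0]
ft_force: [-0.7, 0.3, 5.9]
grip_width: 0.79
grip_force: 88.8
```

Request:
drive_tool --commands '[[[0,0,2],[0,0,0]],[[0,0,7],[0,0,0]],[[0,0,13],[0,0,0]],[[0,3,18],[0,0,0]],[[0.2,9,19],[0,0,0]],[[0.4,15,19],[0,0,0]],[[0.5,21,19],[0,0,0]],[[0.6,27,19],[0,0,0]],[[0.7,33,19],[0,0,0]],[[0.72,38,19],[0,0,0]]]'

```text
t: 13.48
position: [532.3, -26.2, 206.4]
ee_rot: [0.0, 0.703, 0.711, 0.0]
ft_force: [0.2, -0.6, -0.2]
grip_width: 0.786
grip_force: 89.4
```

Request:
drive_tool --commands '[[[0,2,0],[0,0,0]],[[0,3.85,0],[0,0,0]],[[0,3.85,0],[0,0,0]],[[0,3.85,0],[0,0,0]],[[0,3.85,0],[0,0,0]]]'

```text
t: 14.1
position: [532.7, 9.1, 205.3]
ee_rot: [0.0, 0.704, 0.71, -0.0]
ft_force: [0.8, 0.2, -0.5]
grip_width: 0.784
grip_force: 89.4
```

```bash
python3 - <<'E'
from h import *
s,im=grab('wrist');s1,im1=grab('scene');s2,im2=grab('top')
print(s['position'],s['joint_positions'][5],s['ft_force'],s['grip_width'])
u,v=proj('scene',[533,10,185]).astype(int)
c=cv2.resize(im1[v-45:v+60,u-50:u+55],(400,400),interpolation=cv2.INTER_CUBIC)
d=cv2.resize(im[170:370,170:390],(398,400),interpolation=cv2.INTER_CUBIC)
save(np.hstack([c,d]),'v6.png')
E
```

```text
[532.66653811   9.13454049 205.31886164] -0.013631543436032054 [ 0.75629392  0.1697646  -0.47625299] 0.7841133097578116
```

View pics/v6.png

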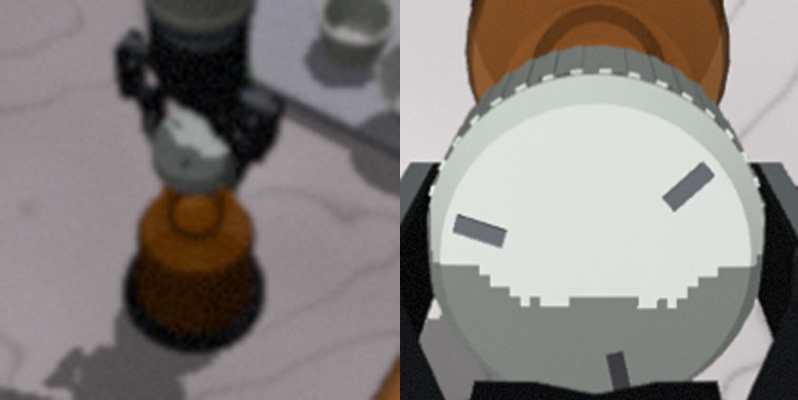

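The lid is held level, centred above the open neck. Lowering it slowly, in contact-sensing steps.

Request:
drive_tool --commands '[[[0.03,0.03,-2],[0,0,0]],[[0.03,0.03,-3.5],[0,0,0]],[[0.03,0.03,-3.9],[0,0,0]],[[0.03,0.03,-4.1],[0,0,0]],[[0.03,0.03,-4.3],[0,0,0]],[[0.03,0.03,-4.4],[0,0,0]]]'

```text
t: 15.0
position: [533.1, 10.4, 161.6]
ee_rot: [0.0, 0.704, 0.711, 0.0]
ft_force: [-0.5, 0.4, -0.5]
grip_width: 0.785
grip_force: 89.4
```

Request:
drive_tool --commands '[[[0,0,-0.1],[0,0,0]],[[0,0,-0.2],[0,0,0]],[[0,0,-0.3],[0,0,0]],[[0,0,-0.3],[0,0,0]]]'

```text
t: 15.5
position: [532.8, 10.5, 158.3]
ee_rot: [-0.0, 0.704, 0.711, -0.0]
ft_force: [0.5, 0.8, -0.1]
grip_width: 0.785
grip_force: 89.4
```

Past the rim (lid edge about 162) with no contact yet; continuing.

Request:
drive_tool --commands '[[[0,0,-0.1],[0,0,0]],[[0,0,-0.2],[0,0,0]],[[0,0,-0.3],[0,0,0]],[[0,0,-0.3],[0,0,0]]]'

```text
t: 16.0
position: [532.8, 10.4, 155.3]
ee_rot: [-0.0, 0.704, 0.711, -0.0]
ft_force: [0.5, -0.3, -0.3]
grip_width: 0.782
grip_force: 89.4
```

Request:
drive_tool --commands '[[[0,0,-0.1],[0,0,0]],[[0,0,-0.2],[0,0,0]],[[0,0,-0.3],[0,0,0]],[[0,0,-0.3],[0,0,0]]]'

```text
t: 16.5
position: [533.1, 10.4, 153.4]
ee_rot: [0.0, 0.704, 0.711, 0.0]
ft_force: [-3.8, 0.5, 10.5]
grip_width: 0.784
grip_force: 91.0
```

Contact at a lid edge of about 158 mm, so the lugs are resting on the threads and the drop should come after roughly 80–90° of backward turning. Easing off, then turning counter-clockwise while rising with the thread pitch.

Request:
drive_tool --commands '[[[0,0,0.07],[0,0,0]],[[0,0,0.12],[0,0,0.1]],[[0,0,0.16],[0,0,0.2]],[[0,0,0.19],[0,0,0.3]],[[0,0,0.23],[0,0,0.4]],[[0,0,0.23],[0,0,0.4]]]'

```text
t: 17.25
position: [533.3, 10.5, 155.0]
ee_rot: [0.0, 0.549, 0.836, 0.0]
ft_force: [0.3, 1.0, 4.0]
grip_width: 0.783
grip_force: 89.8
```

Request:
drive_tool --commands '[[[0,0,0.04],[0,0,0.1]],[[0,0,0.07],[0,0,0.2]],[[0,0,0.11],[0,0,0.3]],[[0,0,0.14],[0,0,0.4]],[[0,0,0.14],[0,0,0.4]]]'

```text
t: 17.88
position: [532.9, 10.4, 156.4]
ee_rot: [0.0, 0.372, 0.928, -0.0]
ft_force: [-0.7, 0.5, 4.6]
grip_width: 0.782
grip_force: 90.1
```

Request:
drive_tool --commands '[[[0,0,0.04],[0,0,0.1]],[[0,0,0.07],[0,0,0.2]],[[0,0,0.11],[0,0,0.3]],[[0,0,0.14],[0,0,0.4]],[[0,0,0.14],[0,0,0.4]]]'

```text
t: 18.5
position: [532.8, 10.3, 157.8]
ee_rot: [-0.0, 0.18, 0.984, -0.0]
ft_force: [-1.8, 0.0, 5.4]
grip_width: 0.783
grip_force: 90.2
```

Request:
drive_tool --commands '[[[0,0,0.03],[0,0,0.1]],[[0,0,0.06],[0,0,0.2]],[[0,0,0.06],[0,0,0.2]]]'

```text
t: 18.88
position: [532.9, 10.2, 158.5]
ee_rot: [0.0, 0.081, 0.997, -0.0]
ft_force: [-1.6, -1.2, 6.6]
grip_width: 0.783
grip_force: 90.3
```

Request:
drive_tool --commands '[[[0,0,0.02],[0,0,0.08]],[[0,0,0.03],[0,0,0.16]],[[0,0,0.03],[0,0,0.16]]]'

```text
t: 19.25
position: [533.3, 10.2, 158.9]
ee_rot: [0.001, 0.001, 1.0, -0.0]
ft_force: [-1.4, -0.5, 5.1]
grip_width: 0.788
grip_force: 90.1
```

Request:
drive_tool --commands '[[[0,0,0.02],[0,0,0.08]],[[0,0,0.02],[0,0,0.12]],[[0,0,0.02],[0,0,0.12]]]'

```text
t: 19.62
position: [533.4, 10.4, 158.7]
ee_rot: [0.0, -0.059, 0.998, -0.0]
ft_force: [2.2, -0.4, 1.5]
grip_width: 0.786
grip_force: 89.7
```

Request:
drive_tool --commands '[[[0,0,-0.05],[0,0,0.04]],[[0,0,-0.15],[0,0,0.04]],[[0,0,-0.15],[0,0,0.04]]]'

```text
t: 20.0
position: [532.6, 10.4, 156.7]
ee_rot: [-0.0, -0.079, 0.997, -0.0]
ft_force: [-0.8, 0.1, -0.5]
grip_width: 0.786
grip_force: 89.4
```

The force vanished and the lid descends freely, so the lugs have passed the starts (at a tool yaw of about 187°). Letting it down onto the next thread.

Request:
drive_tool --commands '[[[0,0,-0.15],[0,0,0]],[[0,0,-0.3],[0,0,0]],[[0,0,-0.4],[0,0,0]],[[0,0,-0.45],[0,0,0]],[[0,0,-0.45],[0,0,0]]]'

```text
t: 20.62
position: [532.9, 10.4, 152.5]
ee_rot: [-0.0, -0.08, 0.997, 0.0]
ft_force: [0.5, -0.5, -1.0]
grip_width: 0.787
grip_force: 89.4
```

Request:
drive_tool --commands '[[[0,0,-0.08],[0,0,0]],[[0,0,-0.16],[0,0,0]],[[0,0,-0.16],[0,0,0]]]'

```text
t: 21.0
position: [533.1, 10.4, 152.1]
ee_rot: [0.0, -0.08, 0.997, -0.0]
ft_force: [-4.1, 1.2, 10.2]
grip_width: 0.787
grip_force: 90.9
```

Request:
drive_tool --commands '[[[0,0,0.05],[0,0,-0.06]],[[0,0,0.02],[0,0,-0.15]],[[0,0,-0.03],[0,0,-0.3]],[[0,0,-0.08],[0,0,-0.45]],[[0,0,-0.13],[0,0,-0.6]],[[0,0,-0.13],[0,0,-0.6]]]'

```text
t: 21.75
position: [533.4, 10.5, 150.2]
ee_rot: [0.001, 0.218, 0.976, 0.0]
ft_force: [-0.0, 1.5, 4.7]
grip_width: 0.784
grip_force: 89.9
```

Request:
drive_tool --commands '[[[0,0,-0.05],[0,0,-0.15]],[[0,0,-0.1],[0,0,-0.3]],[[0,0,-0.16],[0,0,-0.45]],[[0,0,-0.21],[0,0,-0.6]],[[0,0,-0.21],[0,0,-0.6]]]'

```text
t: 22.38
position: [533.3, 10.5, 148.0]
ee_rot: [0.0, 0.496, 0.869, 0.0]
ft_force: [0.1, 1.5, 4.7]
grip_width: 0.783
grip_force: 89.9
```

Request:
drive_tool --commands '[[[0,0,-0.05],[0,0,-0.15]],[[0,0,-0.1],[0,0,-0.3]],[[0,0,-0.1],[0,0,-0.45]],[[0,0,-0.09],[0,0,-0.6]],[[0,0,-0.09],[0,0,-0.6]]]' --force 110

```text
t: 23.0
position: [533.2, 10.4, 147.1]
ee_rot: [0.0, 0.73, 0.684, 0.0]
ft_force: [0.8, -0.0, 6.2]
grip_width: 0.778
grip_force: 120.4
```

```bash
python3 -c "
from h import *
s=robot.read_state();print(s['ft_torque'],s['ft_force'],s['joint_positions'][5],s['ee_rot'],s['tau'][5])"
```

```text
[ 0.01601046  0.10483933 -0.0278329 ] [ 0.75775903 -0.04987266  6.19272115] 0.06244454587246965 [2.26649366e-04 7.29823238e-01 6.83635794e-01 3.03776455e-04] 0.6324613094329834
```

Request:
drive_tool --commands '[[[0,0,0],[0,0,-0.1]],[[0,0,0],[0,0,-0.2]],[[0,0,0],[0,0,-0.2]]]'

```text
t: 23.38
position: [533.2, 10.4, 147.1]
ee_rot: [0.0, 0.794, 0.608, 0.0]
ft_force: [1.0, -0.3, 6.2]
grip_width: 0.78
grip_force: 120.6
```

```bash
python3 -c "
from h import *
s=robot.read_state();print(s['ft_torque'],s['ft_force'],s['joint_positions'][5],s['ee_rot'],s['tau'][5])"
```

```text
[-0.06282715  0.11915074 -0.04094882] [ 1.01735148 -0.27087931  6.17940504] 0.2618300156794736 [1.61497831e-04 7.94240236e-01 6.07603765e-01 2.94643716e-04] 0.3788871690630913
```

Request:
drive_tool --commands '[[[0,0,0],[0,0,-0.1]],[[0,0,0],[0,0,-0.2]],[[0,0,0],[0,0,-0.2]]]'

```text
t: 23.75
position: [533.2, 11.2, 147.0]
ee_rot: [-0.0, 0.851, 0.525, 0.001]
ft_force: [0.6, 3.6, 5.8]
grip_width: 0.779
grip_force: 120.6
```

```bash
cat > st.py <<'E'
from h import *
s=robot.read_state();print(s['ft_torque'].round(3),s['ft_force'].round(1),s['joint_positions'][5].round(3),s['tau'][5].round(3))
s,im=grab('wrist');save(im,f"l{s['t']:.2f}.png")
P=[];g=im.astype(int).sum(2)
sat=im.max(2).astype(int)-im.min(2)
# bars: dark, neutral pixels on lid top (z=175)
for v in range(190,375):
    for u in range(180,380):
        p=plane('wrist',(u,v),175,s)[:2]-np.array(s['position'])[:2]
        r=np.hypot(*p)
        if 22<r<29 and g[v,u]<330: P.append(np.degrees(np.arctan2(p[1],p[0])))
h,e=np.histogram(P,bins=72,range=(-180,180));print([(int(b),int(n)) for b,n in zip(e,h) if n>3])
E
python3 st.py
```

```text
[ 0.683  0.208 -0.658] [0.6 3.6 5.8] 0.462 -0.345Traceback (most recent call last):
  File "st.py", line 9, in <module>
    p=plane('wrist',(u,v),175,s)[:2]-np.array(s['position'])[:2]
      ~~~~~^^^^^^^^^^^^^^^^^^^^^
  File "h.py", line 21, in plane
    e,d=ray(n,uv,s);return e+d*(z-e[2])/d[2]
        ~~~^^^^^^^^
  File "h.py", line 16, in ray
    m,e,A=pose(n,s);K=np.array(m['mtx']);d=np.linalg.inv(K)@[uv[0],uv[1],1]
          ~~~~^^^^^
  File "h.py", line 8, in pose
    m=vision.camera_model(n)
ValueError: time passes only in moves, steps and waits
```

The torque jumped to about 0.66 Nm at a yaw of 63°, which is inside the expected stop range of 60–70°. One small nudge to confirm the stop.

Request:
drive_tool --commands '[[[0,0,0],[0,0,-0.06]],[[0,0,0],[0,0,-0.06]],[[0,0,0],[0,0,-0.06]]]'

```text
t: 24.18
position: [533.2, 11.1, 146.9]
ee_rot: [-0.0, 0.866, 0.499, 0.001]
ft_force: [1.1, 5.2, 5.7]
grip_width: 0.781
grip_force: 120.7
```

```bash
python3 -c "
from h import *
s=robot.read_state();print(s['ft_torque'].round(3),s['ft_force'].round(1),s['joint_positions'][5].round(3),s['tau'][5].round(3))
s,im=grab('wrist');save(im,'l1.png')"
```

```text
[0.977 0.176 0.087] [1.1 5.2 5.7] 0.522 0.1
```

```bash
python3 - <<'E'
from h import *
a=cv2.imread('pics/v6.png')[:,400:]
a=cv2.resize(a,(220,200),interpolation=cv2.INTER_AREA)
b=cv2.imread('pics/l1.png')[170:370,170:390]
for n,i in(('held',a),('now',b)):
    h=cv2.cvtColor(i,cv2.COLOR_BGR2GRAY)
    m=(h<140).astype(np.uint8);N,L,S,C=cv2.connectedComponentsWithStats(m)
    print(n,[(C[k].round(1).tolist(),S[k].tolist()) for k in range(1,N) if 25<S[k,4]<600])
E
```

```text
held [([159.1, 92.7], [146, 82, 27, 23, 268]), ([43.6, 114.8], [30, 107, 29, 16, 250])]
now [([158.8, 92.4], [146, 81, 27, 23, 259]), ([43.7, 114.4], [30, 107, 29, 17, 240])]
```

The bars are in the same place as when first held, so nothing has slipped and the lid is still following the hand. Continuing in small steps.

Request:
drive_tool --commands '[[[0,0,0],[0,0,-0.06]],[[0,0,0],[0,0,-0.06]],[[0,0,0],[0,0,-0.06]]]'

```text
t: 24.6
position: [533.2, 11.1, 146.9]
ee_rot: [-0.0, 0.881, 0.473, 0.001]
ft_force: [0.9, 5.7, 5.0]
grip_width: 0.779
grip_force: 120.6
```

```bash
cat > st.py <<'E'
from h import *
s=robot.read_state();print(s['ft_torque'].round(3),s['ft_force'].round(1),s['joint_positions'][5].round(3),s['tau'][5].round(3),'yaw',np.degrees(2*np.arctan2(s['ee_rot'][2],s['ee_rot'][1])).round(2))
s,im=grab('wrist');save(im,'l2.png');b=cv2.cvtColor(im,cv2.COLOR_RGB2GRAY)[170:370,170:390]
N,L,S,C=cv2.connectedComponentsWithStats((b<140).astype(np.uint8));print([C[k].round(1).tolist() for k in range(1,N) if 150<S[k,4]<350])
E
python3 st.py
```

```text
[ 1.018  0.159 -0.03 ] [0.9 5.7 5. ] 0.582 -0.05 yaw 56.47
[[158.8, 92.4], [43.5, 114.3]]
```

Request:
drive_tool --commands '[[[0,0,0],[0,0,-0.06]],[[0,0,0],[0,0,-0.06]],[[0,0,0],[0,0,-0.06]]]'

```text
t: 25.02
position: [533.3, 11.2, 146.9]
ee_rot: [-0.0, 0.895, 0.446, 0.001]
ft_force: [1.4, 5.3, 4.2]
grip_width: 0.782
grip_force: 120.8
```

```bash
python3 st.py
```

```text
[ 1.016  0.107 -0.123] [1.4 5.3 4.2] 0.642 -0.115 yaw 53.03
[[159.0, 92.1], [43.9, 114.4]]
```

Request:
drive_tool --commands '[[[0,0,0],[0,0,-0.05]],[[0,0,0],[0,0,-0.05]],[[0,0,0],[0,0,-0.05]]]'

```text
t: 25.45
position: [533.2, 11.2, 146.9]
ee_rot: [-0.0, 0.905, 0.424, 0.0]
ft_force: [1.7, 5.2, 4.8]
grip_width: 0.772
grip_force: 120.9
```

```bash
python3 st.py
```

```text
[1.015 0.095 0.298] [1.7 5.2 4.8] 0.691 0.287 yaw 50.22
[[158.8, 92.2], [44.0, 114.6]]
```

Request:
drive_tool --commands '[[[0,0,0],[0,0,-0.03]],[[0,0,0],[0,0,-0.03]],[[0,0,0],[0,0,-0.03]]]'

```text
t: 25.88
position: [533.2, 11.1, 146.9]
ee_rot: [0.0, 0.911, 0.413, 0.0]
ft_force: [1.0, 7.2, 4.0]
grip_width: 0.772
grip_force: 121.0
```

```bash
python3 st.py
```

```text
[1.308 0.17  1.906] [1.  7.2 4. ] 0.719 1.867 yaw 48.74
[[158.6, 92.1], [43.7, 115.0]]
```

The reaction torque has now climbed sharply to 1.9 Nm in the counter-clockwise sense, with no slip and the lid edge at about 151 mm. It is firmly tight. Releasing and checking.

Request:
drive_tool --commands '[[[0,0,0],[0,0,0.03]],[[0,0,0],[0,0,0.03]],[[0,0,0],[0,0,0.03]],[[0,0,0],[0,0,0.03]]]' --claw 0

```text
t: 26.42
position: [532.9, 10.3, 146.7]
ee_rot: [-0.0, 0.907, 0.422, -0.0]
ft_force: [-0.1, 0.2, -0.1]
grip_width: 1.001
grip_force: 0.0
```

Request:
drive_tool --commands '[[[0,0,2],[0,0,0]],[[0,0,6],[0,0,0]],[[0,0,10],[0,0,0]],[[0,0,14],[0,0,0]],[[0,0,14],[0,0,0]],[[0,0,14],[0,0,0]]]'

```text
t: 27.18
position: [532.4, 10.4, 286.1]
ee_rot: [-0.0, 0.907, 0.422, -0.0]
ft_force: [-0.6, 0.1, -0.2]
grip_width: 1.002
grip_force: 0.0
```

```bash
python3 - <<'E'
from h import *
import pickle
s,im=grab('wrist');save(im,'w9.png');pickle.dump(s,open('w9.pkl','wb'));s1,im1=grab('scene');print(s['position'])
u,v=proj('scene',[533,10,165]).astype(int)
c=cv2.resize(im1[v-40:v+65,u-50:u+55],(400,400),interpolation=cv2.INTER_CUBIC)
u,v=proj('wrist',[533,10,175],s).astype(int);print(u,v)
x0,y0=u-100,max(0,v-100);d=cv2.resize(im[y0:y0+200,x0:x0+200],(400,400));print(x0,y0)
save(np.hstack([c,d]),'v10.png')
# top disc at z 175
h=cv2.cvtColor(im,cv2.COLOR_RGB2HSV);m=((h[...,1]<45)&(h[...,2]>80)).astype(np.uint8)
E
```

```text
[532.39329599  10.35482153 286.08287153]
280 197
180 97
```

View pics/v10.png

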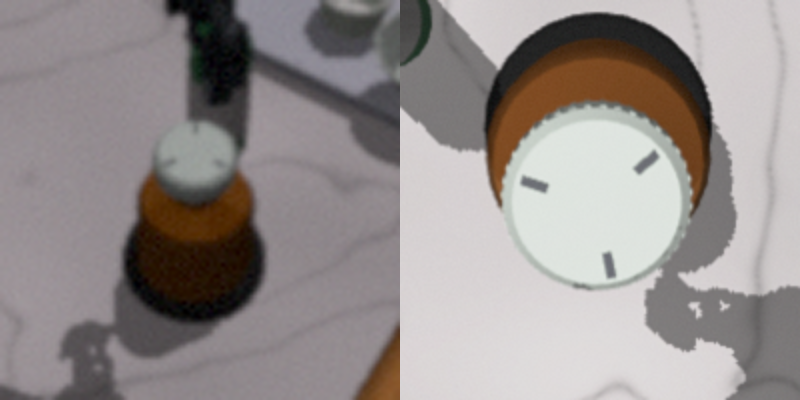

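The lid sits level and centred on the neck, with its bars where the last turn left them. The gripper is clear and reads no force. Handing in.

```bash
python3 -c "
from plant import robot
print(robot.sign_off())"
```

```text
the job is handed in; nothing more can be done
None
```

The job is handed in at about 27 s: the funnel stands upright in the tray and the jar's own lid is screwed down to a firm stop (1.9 Nm at the wrist, lid edge about 151 mm above the worktop). The stop came roughly 10° later than I expected from where I felt the drop.

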